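Shim the rocking microscope

ROBOT

A 7-joint arm with a two-finger parallel gripper is mounted at the origin on the work surface. World frame = base frame: x ahead of the robot, y to its left, z up, the work surface at z = 0. Lengths are in m, angles in rad, forces in N, time in s.
With the tool pointing down it reaches from about 0.375 to 0.925 m from the base axis. Payload 3.1 kg.
Tool frame: the origin (TCP) lies between the finger pads; the fingertips stand 19 mm ahead of it and the grasp point (between the pads) is the TCP; z points along the fingers, y is the line along which they close (so a half turn about z gives the same grasp; the last joint's range is limited). The gripper opens to 85 mm and grips with 20 to 120 N. Pads are 22 mm wide; open, the fingers measure 114 mm over their backs; the gripper's body (76 mm by 85 mm) begins 54 mm behind the grasp point. The pads swing forward as they close: fully open they stand 13 mm farther back than shut.
Start: joints at [-1.208, 0.383, 0.044, 1.598, -0.018, 1.161, -0.05], TCP at [0.289, 0.582, 0.25] pointing down, gripper open.
Joint ranges: [-2.61, 2.61], [-0.41, 2.15], [-1.48, 1.57], [0, 2.5], [-1.57, 4.71], [0.05, 1.97], [-2.85, 2.85]. Speed limits (rad/s): [2.79, 2.79, 3.14, 3.14, 3.14, 3.14, 3.14].

INTERFACE

Orientations are given as a unit quaternion [x, y, z, w].
In Python, from bench import move_ptp, movel, move_j, move_gripper, pause, inverse_kinematics, read_camera, camera_params, MotionError, sign_off, look_for, tip_of, read_time_s, read_qpos, read_joint_vel, read_effort, read_eef_pos, read_tcp_rot, read_ft_force, read_ft_torque, read_finger_gap, read_grasp_force gives the robot as it stands. Calls block until the motion is done:
- move_ptp(position, orientation): joint-space move of the TCP to a pose.
- movel(position, orientation=None, speed=0.15): straight line of the TCP; orientation=None keeps the orientation; speed is the mean speed in m/s.
- move_j(angles): joint-space move.
- move_gripper(opening, effort=None): finger opening in m; effort is the grip in N (None keeps the last); returns when the fingers have stopped.
- pause(seconds).
- inverse_kinematics(position, orientation): joint angles nearest the present ones, or None.
- read_camera(name): name is "scene" or "side" or "wrist"; returns the picture (480x640x3 uint8, red, green, blue); there is no depth.
- camera_params(name): a dict with "K" (3x3 intrinsics, pixels), "camera_from_world" (4x4, takes a point from world to camera coordinates). Camera axes: x right, y down, z forward; pixel columns grow to the right and rows downward; lengths in m; the calibration is good to about 2 mm. A picture is of the moment at which its call begins: read the wrist's pose just before it. camera_params takes no time and is no camera call; for the wrist camera it gives the pose at the moment of the call.
A pose or a line that the arm cannot do raises MotionError and nothing moves.
- sign_off(): hands the job in; it is judged then, once.
Trained networks look in the newest picture that a camera, given by its name, has taken for a name from the list of things; names that differ only in an ending like _2 or _b are one class to them, and where a whole thing is asked for, a point or a joint stands for the part that bears it (a point fixed in the world has none). Each returns a list of dicts, best first, with "confidence" (0 to 1); they miss things now and then, are a little off and sometimes report something else, mostly with a low value. They report only what shows in the picture. A call takes as long as a camera call. They do not tell look-alikes from the thing itself.
- look_for(camera, name): "at" ([column, row] in pixels, amid what is visible of it).
- tip_of(camera, name): "at" ([column, row] in pixels: a listed point, or the origin of a listed thing).
Readings, each from a call of its own:
- read_time_s(): time.
- read_qpos(): joint angles.
- read_joint_vel(): joint speeds.
- read_effort(): joint torques, N m.
- read_eef_pos(): TCP position.
- read_tcp_rot(): TCP orientation.
- read_ft_force(): force on the tool from outside, world axes, zero at the start.
- read_ft_torque(): the same for the moment, N m.
- read_finger_gap(): finger opening in m.
- read_grasp_force(): force on a finger pad.
Only numpy, scipy, OpenCV 4.12 (cv2) and the standard library are available. Lean on these libraries where they do the work, as an engineer would, in place of code of your own. Each camera call takes 0.05 s, during which the arm holds its last target. There are 200 camera calls.

TASK

The stereo microscope rocks because the foot at the corner beside the wooden wedge has lost its rubber pad, so it leans on that short foot and the foot diagonally opposite hangs clear of the bench. Slide the wedge along the bench with your fingertips, thin end first, under the short foot until the microscope is carried firmly at that corner and the opposite foot is right down on the bench, so that it no longer rocks; then take your hand away. Never pick the wedge up, and do not shove the microscope or disturb the specimens and the jar.

Things in the scene. Friction and masses are not known exactly. Their poses are not given: they have to be found in the camera images.
- microscope: stereo microscope, 3.6 kg, 380 mm tall; rocks but cannot slide. Origin: bench under its base's centre; x to its front (eyepieces), y to the wedge's side. Black base plate 260 (x) by 200 mm (y), underside 14, top 36 mm above the bench when level; over its outer 30 mm at the y side nothing stands. Feet at x = +-105, y = +-78 mm; three are rubber pads 14 mm high, 26 mm across
- short_foot (a point): lowest point of the short foot, at x = +105, y = +78 mm of the microscope: a bare domed steel stud 29 mm across, 8 mm high; a 2 mm thick tip can enter under its bevelled rim from any side. On the bench at the start; level means raised 6 mm. It bears down with 3 to 6.5 N. The base plate's nearest edges are 22 mm (y side) and 25 mm (x side) away
- rock (a joint): rocking angle about the line through the two other feet, rad: 0 = level, the opposite foot (x = -105, y = -78 mm) down on the bench, a firm stop; 0.048 = leaning on the short foot, the opposite foot 6 mm up. 0.001 is 0.125 mm at either foot
- far_foot (a point): underside centre of the rubber foot diagonally opposite the short one: at bench height when the microscope is level, 6 mm up when it leans
- wedge: loose hardwood wedge, 22 g, 120 mm long (x), 36 mm wide (y), flat underside, top sloping from 12 mm at the butt to 2 mm at the tip. Origin: centre of the underside; x points to the tip, 60 mm ahead; upright butt face 60 mm behind. Getting the tip under the foot takes up to 11 N, driving it on 3 to 9 N, then steeply more once level (about 50 mm of it past the foot's centre). It stays where left
- mount0: bystander: orange resin specimen mount, cylinder 30 mm across and 18 mm high; origin at the centre of its underside
- mount1: bystander: a second such specimen mount
- jar: bystander: closed amber jar, 44 mm across and 55 mm high; origin at the centre of its underside
There are look-alikes about, which are no part of the job. Several things look just like the wedge: the one meant starts farthest from the robot's base.

How it is judged:
By the outcome, as a careful person would: the job done as asked, in the order asked, and still so for the second after the job is handed in, with the robot touching nothing.
It also fails if it takes over 62 s, if anything falls off the work surface, if the arm or the gripper's body presses on something with over 40 N, if the wrist force passes 120 N, or if a joint passes its speed limit or range.

## Working session

There is one attempt and no reset: what is moved stays moved. The work goes in short steps, each a Python script; the robot and the scene stay as the last script left them, time stands still between calls to the robot, and variables do not carry over. Pictures are saved under pics/ and viewed, at most 10 in all, crops included, and the job is handed in when it is done.

```bash
mkdir -p pics; cat > h.py <<'E'
import numpy as np, cv2
from bench import *
def ray(cam,px,P=None):
    P=P or camera_params(cam);K=np.array(P["K"]);T=np.array(P["camera_from_world"])
    R=T[:3,:3];o=-R.T@T[:3,3];d=R.T@np.linalg.solve(K,[px[0],px[1],1.]);return o,d
def onz(cam,px,z=0,P=None):
    o,d=ray(cam,px,P);return o+d*(z-o[2])/d[2]
def proj(cam,p,P=None):
    P=P or camera_params(cam);T=np.array(P["camera_from_world"]);c=T[:3,:3]@np.asarray(p)+T[:3,3];u=np.array(P["K"])@c;return u[:2]/u[2]
def save(n,im): cv2.imwrite("pics/"+n,cv2.cvtColor(im,cv2.COLOR_RGB2BGR))
E
python3 - <<'E'
from h import *
np.set_printoptions(precision=3,suppress=True)
for c in ["scene","side"]:
    save(c+"0.png",read_camera(c))
    for n in ["wedge","microscope","short_foot","far_foot","mount0","jar"]:
        for d in tip_of(c,n): print(c,n,np.round(d["at"]),round(d["confidence"],2),onz(c,d["at"]))
print(read_time_s())
E
```

```text
scene wedge [316. 254.] 0.9 [ 0.57  -0.033 -0.   ]
scene wedge [468. 254.] 0.72 [0.354 0.265 0.   ]
scene wedge [405. 239.] 0.67 [ 0.397  0.116 -0.   ]
scene microscope [266. 206.] 0.78 [ 0.505 -0.243  0.   ]
scene microscope [298. 286.] 0.51 [ 0.671 -0.007  0.   ]
scene short_foot [273. 240.] 0.72 [ 0.592 -0.148  0.   ]
scene far_foot [261. 174.] 0.82 [ 0.408 -0.343  0.   ]
scene mount0 [298. 288.] 0.61 [ 0.676 -0.005  0.   ]
scene mount0 [338. 220.] 0.43 [ 0.437 -0.057  0.   ]
scene jar [267. 206.] 0.66 [ 0.503 -0.242  0.   ]
scene jar [287. 307.] 0.65 [0.734 0.008 0.   ]
side wedge [318. 240.] 0.7 [ 0.563 -0.028  0.   ]
side wedge [401. 394.] 0.65 [0.353 0.271 0.   ]
side wedge [387. 309.] 0.62 [0.397 0.111 0.   ]
side microscope [362. 182.] 0.84 [ 0.501 -0.235  0.   ]
side short_foot [318. 203.] 0.67 [ 0.588 -0.14   0.   ]
side mount0 [373. 246.] 0.75 [ 0.446 -0.039  0.   ]
side mount0 [265. 242.] 0.57 [0.669 0.003 0.   ]
side jar [236. 237.] 0.79 [0.734 0.005 0.   ]
side jar [317. 200.] 0.29 [ 0.593 -0.147  0.   ]
0.7
```

View pics/scene0.png

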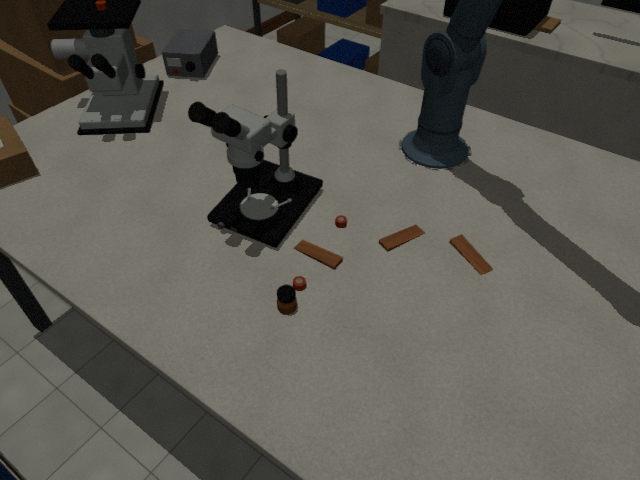

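View pics/side0.png

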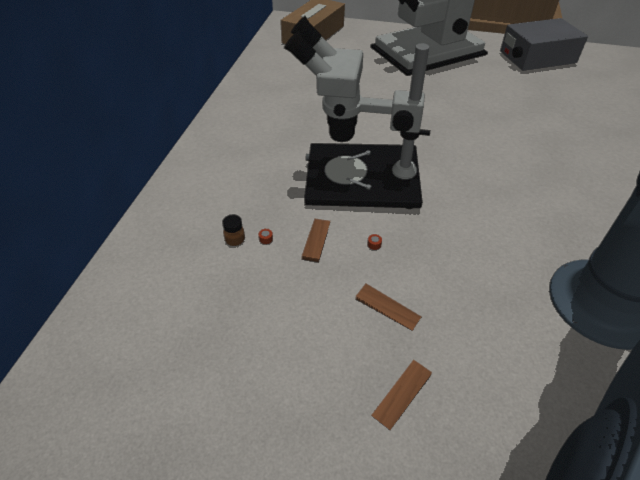

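The wedge candidates are at scene px (316,254), (405,239) and (468,254). The first, at side px (318,240), lies at about (0.567, -0.03) and is farthest from the base (0.57 m, against 0.41 and 0.44 m). It is also the one beside the microscope. I'll move over it and confirm with the wrist camera.

```bash
python3 - <<'E'
from h import *
from scipy.spatial.transform import Rotation as R
np.set_printoptions(precision=3,suppress=True)
print(R.from_quat(read_tcp_rot()).as_matrix())
# tool x along -y (push dir), z down -> y = z x x
def q(yaw):
    x=np.array([np.cos(yaw),np.sin(yaw),0]);z=np.array([0,0,-1.]);return R.from_matrix(np.c_[x,np.cross(z,x),z]).as_quat()
for yaw in [np.pi/2,-np.pi/2]:
    print(yaw,inverse_kinematics([0.56,0.04,0.25],q(yaw)),inverse_kinematics([0.56,0.04,0.025],q(yaw)))
for yaw in [-np.pi/2,np.pi/2]:
    try: move_ptp([0.56,0.04,0.25],q(yaw)); print("ok",yaw);break
    except MotionError as e: print(e)
P=camera_params("wrist");im=read_camera("wrist");save("w1.png",im)
T=np.array(P["camera_from_world"]);print(-T[:3,:3].T@T[:3,3],T[:3,:3],read_time_s())
for n in ["wedge","short_foot","mount0"]:
    for d in tip_of("wrist",n): print(n,np.round(d["at"]),round(d["confidence"],2),onz("wrist",d["at"],0,P))
E
```

```text
[[-0.896  0.445 -0.   ]
 [ 0.445  0.896  0.   ]
 [ 0.     0.    -1.   ]]
1.5707963267948966 [-0.672  0.241  0.61   1.838 -0.153  1.109 -0.007] [-0.565  0.579  0.509  1.969 -0.426  0.7    0.206]
-1.5707963267948966 [ 0.832  0.503 -1.236  1.772  0.503  1.234  2.601] [ 0.794  1.015 -1.255  1.907  1.1    1.134  2.226]
ok -1.5707963267948966
[ 0.559 -0.03   0.374] [[-1.    -0.002 -0.   ]
 [-0.002  0.96   0.28 ]
 [ 0.     0.28  -0.96 ]] 3.0083
wedge [315. 132.] 0.86 [ 0.565 -0.029  0.   ]
wedge [475. 264.] 0.76 [0.395 0.105 0.   ]
mount0 [210. 158.] 0.94 [ 0.669 -0.005  0.   ]
mount0 [443. 117.] 0.68 [ 0.443 -0.043  0.   ]
```

View pics/w1.png

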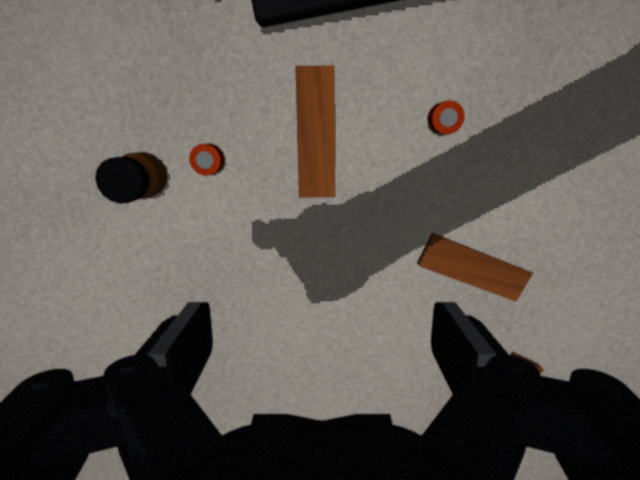

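The wrist view shows the chosen wedge at px (315,132), long axis nearly along world y. The base plate's corner is at the top, around (262,20), and the mounts are at (206,158) and (448,117). I need a closer second view for the foot and for which end is thin, plus an enlarged crop.

```bash
cat >> h.py <<'E'
from scipy.spatial.transform import Rotation as R
def q(yaw):
    x=np.array([np.cos(yaw),np.sin(yaw),0]);z=np.array([0,0,-1.]);return R.from_matrix(np.c_[x,np.cross(z,x),z]).as_quat()
E
python3 - <<'E'
from h import *
np.set_printoptions(precision=4,suppress=True)
movel([0.57,-0.01,0.20],q(-np.pi/2),speed=.2)
P=camera_params("wrist");im=read_camera("wrist");print(read_time_s())
import pickle;pickle.dump(P,open("P2.pkl","wb"))
s=cv2.imread("pics/side0.png");crop=cv2.resize(s[180:280,270:400],None,fx=2.4,fy=2.4,interpolation=cv2.INTER_CUBIC)
w=cv2.cvtColor(im,cv2.COLOR_RGB2BGR);w=w[:360,100:580]
o=np.zeros((600,800,3),np.uint8);o[:360,:480]=w;o[360:600,:312]=crop
w1=cv2.imread("pics/w1.png")[50:210,270:370];w1=cv2.resize(w1,None,fx=3,fy=3,interpolation=cv2.INTER_CUBIC);o[:480,490:790]=w1
cv2.imwrite("pics/c2.png",o)
for n in ["wedge","short_foot","mount0","microscope"]:
    for d in tip_of("wrist",n): print(n,np.round(d["at"]),round(d["confidence"],2),onz("wrist",d["at"],0,P))
E
```

```text
3.7167
wedge [323. 195.] 0.95 [ 0.567  -0.0277  0.    ]
wedge [518. 464.] 0.66 [0.3529 0.271  0.    ]
wedge [501. 332.] 0.6 [0.3931 0.1077 0.    ]
wedge [139. 234.] 0.54 [0.7332 0.0074 0.    ]
short_foot [291.  50.] 0.91 [ 0.5927 -0.1427  0.    ]
mount0 [467. 178.] 0.94 [ 0.443  -0.0426  0.    ]
mount0 [210. 220.] 0.59 [ 0.6683 -0.0055  0.    ]
```

View pics/c2.png

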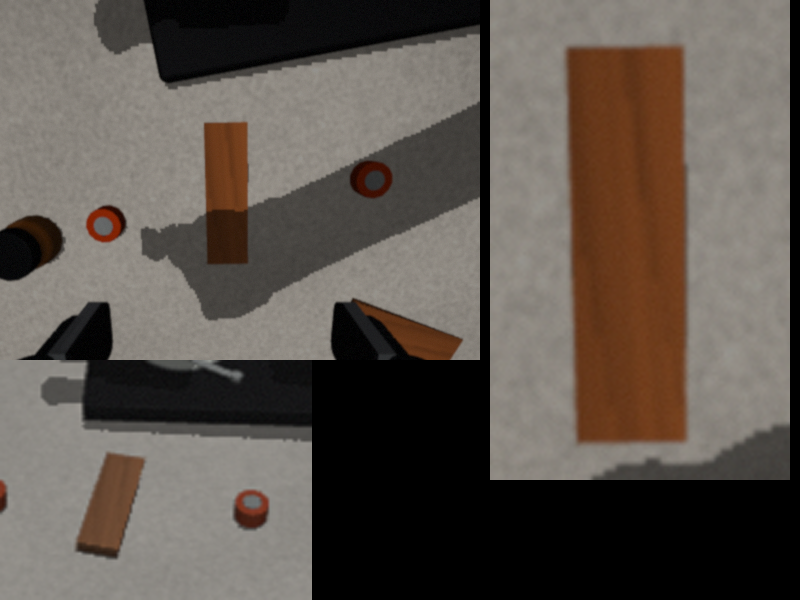

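The enlarged crop confirms it. The wedge at side px (318,240) shows its dark upright butt face toward +y (near end), so its thin end faces the microscope. The base corner is at about wrist px (262,79), and the network puts the short foot at (291,50).

```bash
python3 - <<'E'
from h import *
import pickle
np.set_printoptions(precision=4,suppress=True)
P=pickle.load(open("P2.pkl","rb"))
for z in (.007,.029): 
    a=onz("wrist",(262,79),z,P);b=onz("wrist",(580,25),z+.002,P);d=a-b;y=np.arctan2(d[1],d[0])
    c,s=np.cos(y),np.sin(y);print(z,a,np.degrees(y),"foot",a[0]-.025*c+.022*s,a[1]-.025*s-.022*c)
for p,z in (((305,123),.002),((347,122),.002),((308,263),.012),((347,263),.012)): print(onz("wrist",p,z,P))
# triangulate foot from scene, side, wrist
A=np.zeros((3,3));B=np.zeros(3)
for c,p,PP in (("scene",(273,240),None),("side",(318,203),None),("wrist",(291,50),P)):
    o,d=ray(c,p,PP);d/=np.linalg.norm(d);M=np.eye(3)-np.outer(d,d);A+=M;B+=M@o
print("tri",np.linalg.solve(A,B))
A=np.zeros((3,3));B=np.zeros(3)
for c,p,PP in (("scene",(316,254),None),("side",(318,240),None),("wrist",(323,195),P)):
    o,d=ray(c,p,PP);d/=np.linalg.norm(d);M=np.eye(3)-np.outer(d,d);A+=M;B+=M@o
print("triw",np.linalg.solve(A,B))
E
```

```text
0.007 [ 0.6153 -0.1206  0.007 ] 8.751341913847028 foot 0.5939612679278083 -0.14619182010878937
0.029 [ 0.6121 -0.1179  0.029 ] 8.74626383945616 foot 0.5907377150349511 -0.1434800940436469
[ 0.5822 -0.0877  0.002 ]
[ 0.5476 -0.0885  0.002 ]
[0.5807 0.0311 0.012 ]
[0.546  0.0311 0.012 ]
tri [ 0.591  -0.1452 -0.003 ]
triw [ 0.5657 -0.0304 -0.0013]
```

Foot is at (0.5925, -0.145), base yaw 8.75°. The wedge centre is (0.564, -0.0285), with its axis near -89°. I'll straddle it loosely with the open fingers, square it onto the line through the foot, then re-look.

```bash
python3 - <<'E'
from h import *
import pickle
np.set_printoptions(precision=4,suppress=True)
yaw=np.radians(8.75)-np.pi/2; u=np.array([np.cos(yaw),np.sin(yaw)]);n=np.array([-u[1],u[0]])
foot=np.array([.5925,-.145]);c=foot-.117*u
move_gripper(.044,20)
y0=np.radians(-89)
movel([.564,-.0285,.06],q(y0),speed=.2); pause(.15)
f0=np.array(read_ft_force());z=.036;print(f0)
movel([.564,-.0285,z],speed=.08)
while z>.0165:
    z-=.002; movel([.564,-.0285,z],speed=.04); f=np.array(read_ft_force())-f0
    if abs(f[2])>1.5: break
print("contact",z,f,read_eef_pos(),read_finger_gap())
z+=.003 if abs(f[2])>1.5 else 0
movel([.564,-.0285,z],speed=.04)
t=c+.004*n
movel([*t,z],q(yaw),speed=.03); print(np.array(read_ft_force())-f0)
movel([*(c+.001*n),z],speed=.05)
movel([*(c+.001*n),.06],speed=.12)
movel([.575,.0,.2],q(-np.pi/2),speed=.25)
P=camera_params("wrist");im=read_camera("wrist");save("w3.png",im);pickle.dump(P,open("P3.pkl","wb"))
for m in ["wedge","short_foot"]:
    for d in tip_of("wrist",m)[:1]: print(m,np.round(d["at"]),round(d["confidence"],2),onz("wrist",d["at"],0,P))
print("want",c,read_time_s())
hsv=cv2.cvtColor(im,cv2.COLOR_RGB2HSV);m=((hsv[...,0]<18)&(hsv[...,1]>120)).astype(np.uint8)
for k in cv2.findContours(m,0,2)[0]:
    if cv2.contourArea(k)>1500: print(cv2.boxPoints(cv2.minAreaRect(k)))
E
```

```text
[-0.9959  0.1125 -0.5385]
contact 0.01599999999999998 [-0.6877 -0.3468  7.1903] [ 0.5644 -0.0284  0.0171] 0.04397859008766172
[ 0.5594 -0.2427  0.6655]
wedge [317. 185.] 0.73 [ 0.5765 -0.0278  0.    ]
short_foot [293.  34.] 0.72 [ 0.5947 -0.1452  0.    ]
want [ 0.5747 -0.0294] 10.8667
[[440.8631 325.6987]
 [454.3836 289.6439]
 [567.6987 332.137 ]
 [554.1781 368.1918]]
[[286.7621 116.4898]
 [329.2665 109.4835]
 [352.553  250.755 ]
 [310.0486 257.7612]]
```

View pics/w3.png

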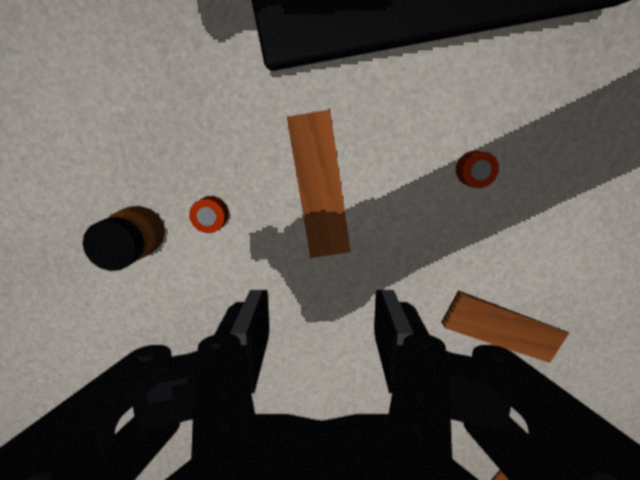

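The wedge now points at the foot: its axis runs from px (331,254) to (308,113), and extended to row 34 gives column 295 against the foot's 293. Next I push the butt with closed fingertips while watching the force.

```bash
cat > push.py <<'E'
from h import *
np.set_printoptions(precision=2,suppress=True)
yaw=np.radians(9.0)-np.pi/2; u=np.array([np.cos(yaw),np.sin(yaw)]);n=np.array([-u[1],u[0]])
foot=np.array([.593,-.145]);Z=.0235
E
python3 - <<'E'
from push import *
move_gripper(.005,20)
s0=.117+.060+.011+.014
p=lambda s:[*(foot-s*u),Z]
a=foot-s0*u
move_ptp([*a,.07],q(yaw)); movel([*a,Z],speed=.1); pause(.15)
f0=np.array(read_ft_force());np.save("f0.npy",f0);print("f0",f0,read_eef_pos())
s=s0
while s>.095:
    st=.006 if s>.16 else .004
    s-=st; movel(p(s),speed=.05); f=np.array(read_ft_force())-f0
    F=-f[:2]@u
    if s<.15: print(round(s*1e3,1),"F",round(F,1),"lat",round(f[:2]@n,1),"z",round(f[2],1))
    if F>18: break
print(s,read_eef_pos(),read_time_s())
im=read_camera("side");save("s4.png",cv2.resize(im[130:280,230:430],None,fx=3.5,fy=3.5,interpolation=cv2.INTER_CUBIC))
E
```

```text
f0 [ 0.19 -0.13 -0.41] [0.56 0.05 0.02]
148.0 F 0.0 lat -0.3 z 0.8
144.0 F 2.5 lat -0.4 z 1.4
140.0 F 5.4 lat -0.5 z 1.0
136.0 F 5.2 lat -0.0 z 0.4
132.0 F 5.6 lat 0.1 z 0.6
128.0 F 6.1 lat -0.5 z 1.0
124.0 F 5.5 lat 0.2 z 1.9
120.0 F 5.1 lat -0.3 z 0.6
116.0 F 5.3 lat -0.2 z 1.0
112.0 F 4.6 lat -0.1 z 1.7
108.0 F 4.4 lat 0.3 z 2.0
104.0 F 4.6 lat -0.0 z 2.8
100.0 F 3.9 lat -0.6 z 1.7
96.0 F 4.7 lat 0.1 z 3.5
92.0 F 3.7 lat -0.4 z 1.7
0.09199999999999992 [ 0.58 -0.05  0.02] 18.8333
```

View pics/s4.png

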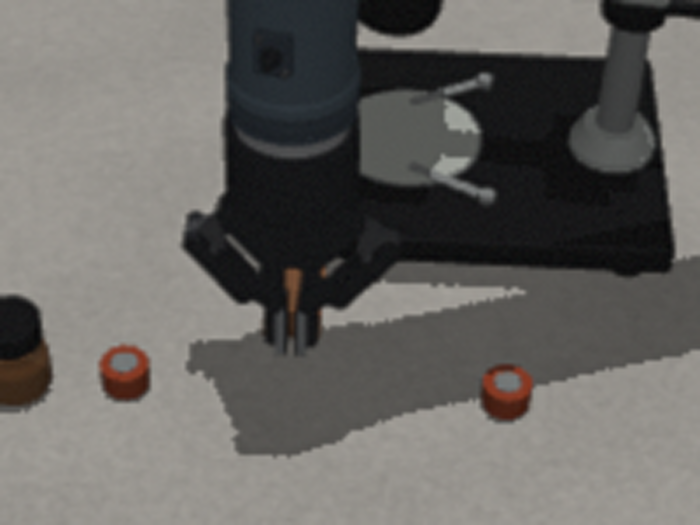

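The wedge is in line between the fingers and already entering (about 5 N steady), with bystanders untouched. Continuing in fine steps until the force climbs.

```bash
python3 - <<'E'
from push import *
f0=np.load("f0.npy");s=.092
while s>.070:
    s-=.002 if s>.086 else .001
    movel([*(foot-s*u),Z],speed=.04);pause(.05); f=np.array(read_ft_force())-f0
    F=-f[:2]@u
    e=np.array(read_eef_pos());print(round(s*1e3,1),"F",round(F,1),"lat",round(f[:2]@n,1),"z",round(f[2],1),"s_act",round(((foot-e[:2])@u)*1e3,1))
    if F>13: break
print(read_time_s())
E
```

```text
90.0 F 4.9 lat -0.1 z 2.2 s_act 90.1
88.0 F 4.5 lat -1.3 z 3.2 s_act 88.1
86.0 F 4.0 lat -0.2 z 1.7 s_act 86.0
85.0 F 5.1 lat 0.3 z 2.0 s_act 85.1
84.0 F 6.0 lat 0.4 z 2.2 s_act 84.3
83.0 F 5.7 lat 0.4 z 3.5 s_act 83.9
82.0 F 6.8 lat -0.2 z 3.4 s_act 83.8
81.0 F 8.0 lat -0.5 z 3.2 s_act 83.5
80.0 F 8.9 lat -0.5 z 1.9 s_act 83.4
79.0 F 9.3 lat -0.1 z 1.3 s_act 83.2
78.0 F 11.0 lat -1.0 z 2.6 s_act 83.0
77.0 F 12.5 lat -0.6 z 1.8 s_act 82.9
76.0 F 11.8 lat -0.9 z 2.6 s_act 82.7
75.0 F 13.2 lat -1.2 z 3.2 s_act 82.5
23.0833
```

The force rose steeply at about 49 mm past the foot's centre, which is the level condition. Now I back off and check.

```bash
python3 - <<'E'
from push import *
movel([*(foot-.11*u),Z],speed=.08)
movel([*(foot-.125*u),.12],speed=.15)
movel([.575,.03,.2],q(-np.pi/2),speed=.25)
P=camera_params("wrist");w=read_camera("wrist")
t=tip_of("wrist","wedge")[:2];print([ (np.round(d["at"]),d["confidence"],onz("wrist",d["at"],0,P)) for d in t])
move_ptp([.4,.3,.3],q(-np.pi/2));pause(.3)
o=np.zeros((600,800,3),np.uint8)
def up(a,f): return cv2.resize(a,None,fx=f,fy=f,interpolation=cv2.INTER_CUBIC)
s=read_camera("side");c=read_camera("scene")
s0=cv2.cvtColor(cv2.imread("pics/side0.png"),cv2.COLOR_BGR2RGB);c0=cv2.cvtColor(cv2.imread("pics/scene0.png"),cv2.COLOR_BGR2RGB)
b=(slice(130,255),slice(220,420))
o[:250,:400]=up(s0[b],2);o[:250,400:]=up(s[b],2)
o[250:600,:525]=up(np.hstack([c0[155:315,200:350],c[155:315,200:350]]),1.75)[:280].repeat(1,0) if 0 else 0
v=up(np.hstack([c0[155:315,195:350],c[155:315,195:350]]),2.1);o[255:255+v.shape[0],:v.shape[1]]=v
save("s5.png",o)
for cam in ("scene","side"):
    for m in ("far_foot","short_foot","wedge","mount0","jar"): print(cam,m,[(np.round(d["at"],1),round(d["confidence"],2),np.round(onz(cam,d["at"]),3)) for d in tip_of(cam,m)[:3]])
print(read_time_s())
E
```

```text
[(array([298.,   9.]), 0.91, array([ 0.59, -0.13,  0.  ])), (array([508., 294.]), 0.68, array([0.4 , 0.11, 0.  ]))]
scene far_foot [(array([261.7, 176.5]), 0.92, array([ 0.41, -0.34, -0.  ]))]
scene short_foot [(array([271.3, 235.9]), 0.6, array([ 0.58, -0.16,  0.  ]))]
scene wedge [(array([274.1, 241.4]), 0.93, array([ 0.59, -0.14,  0.  ])), (array([469.1, 255.1]), 0.75, array([ 0.35,  0.27, -0.  ])), (array([404.5, 241.3]), 0.67, array([0.41, 0.12, 0.  ]))]
scene mount0 [(array([299.2, 288.5]), 0.64, array([ 0.68, -0.  , -0.  ])), (array([343.1, 222.8]), 0.48, array([ 0.44, -0.04,  0.  ]))]
scene jar [(array([286.7, 308.6]), 0.66, array([0.74, 0.01, 0.  ])), (array([271.1, 237.5]), 0.38, array([ 0.59, -0.16, -0.  ]))]
side far_foot []
side short_foot [(array([315.7, 196.9]), 0.91, array([ 0.6 , -0.16,  0.  ]))]
side wedge [(array([316.2, 204.6]), 0.9, array([ 0.59, -0.13, -0.  ])), (array([399.6, 398.6]), 0.8, array([0.35, 0.28, 0.  ]))]
side mount0 [(array([265.6, 238.3]), 0.69, array([ 0.67, -0.01,  0.  ]))]
side jar [(array([233.7, 237. ]), 0.88, array([0.74, 0.01, 0.  ]))]
27.275
```

View pics/s5.png

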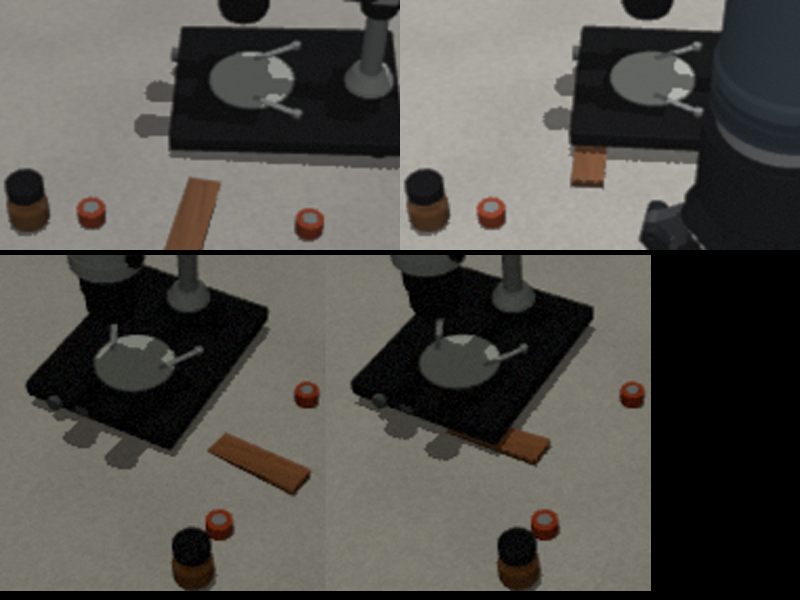

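The after pictures show the wedge at about (0.59, -0.13), under the short-foot corner with only its butt end showing (crop px (588,168)). The base is raised, and the jar and mounts are where they were. The force stayed at 4–5 N while driving, then climbed steeply to 13 N at 48–49 mm past the foot. That matches the 6 mm lift expected from the wedge's slope. The hand is clear.

```bash
python3 -c "
from bench import *
print(sign_off(),read_time_s())"
```

```text
the job is handed in; nothing more can be done
the job is handed in; nothing more can be done
```

I slid the wedge along the bench, thin end first, about 48 mm past the centre of the short foot. The push force then climbed steeply from 4–5 N to 13 N, which marks the microscope coming level; I judged the far foot down from that force and the pictures, not from a direct rock reading. The hand is clear, the jar and mounts are where they were, and I handed the job in at about 27 s.

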